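Move an incubated test cassette to the reader's push-push bay

TASK

The test cassette is locked down in the incubator's push-push bay: press that bay once to release it, lift the cassette out and leave the emptied bay standing up. Seat the cassette squarely in the reader's bay, which stands up ready, and then press that bay until it clicks and stays locked down with the cassette in it. Press gently: never push on either instrument with more than about 20 N, and leave the other things on the bench where they are.

Things in the scene. Friction and masses are not known exactly. Their poses are not given: they have to be found in the camera images.
- incubator: Fixed white block, 160 (x) x 170 (y) mm, flat deck 80 mm above the bench; thin upright vent fins, 12 mm high, along its far (+x) edge (x +57 to +79 mm), one black knob on its -x front. Its bay: a straight-walled opening in the deck, 38 (x) x 92 (y) mm, its middle at x -15 mm, y 0. Origin: at bench height, 5 mm to -x of the block's middle; z up.
- reader: Fixed white block of the same size, deck also 80 mm high, with an identical bay in the same place, but with a solid hood, 40 mm wide and 30 mm high with a dark display on top, along its far (+x) edge (x +45 to +85 mm), and a dark panel with three small buttons on its -x front. Origin and axes as for the incubator.
- cassette: Loose white block, 30 (x) x 50 (y) x 30 (z) mm, 40 to 85 g, with a grey label and a small dark round window on top. Origin: centre of its underside, z up. Fits either way round. Grip it across its 30 mm when the bay is up: it then stands 23 mm out of the deck. Locked down, its top is about level with the deck with a gap of 4 mm beside it: it cannot be gripped.
- inc_seat (a point): Middle of the floor of the cassette seat on the incubator's carriage, at the incubator's x -15, y +14.5 mm (moves with the carriage; same axes). A seated cassette has its origin here, its y along this y, with 1.5 mm of play all round at the bottom; the locating walls (6 mm high at the long sides, 12 mm at the ends) lean outwards as a lead-in of 1.5 to 3 mm.
- inc_pad (a point): Middle of the top of the grey ribbed thumb pad, 35 (x) x 29 (y) mm, at the -y end of the incubator's carriage: 44.5 mm from the seat's middle, 30 mm above the seat's floor (level with a seated cassette's top). Pressing here, or on a seated cassette, pushes the carriage down.
- inc_bay (a joint): How far the incubator's carriage is pressed down, m. 0 to 0.001 = up. Locked: 0.0195 to 0.0275. Bottom stop: 4 to 7 mm below the locked height (0.0255 to 0.033, unknown, differs between starts), felt as a sharp rise of force. Pressed from up to the stop and let go, it stays locked; pressed to the stop again, it springs up. Its spring pushes back with 5 N (up) to 9 N. Locked at the start.
- read_seat (a point): Middle of the floor of the cassette seat on the reader's carriage; same as inc_seat.
- read_pad (a point): Middle of the top of the reader's thumb pad; same as inc_pad.
- read_bay (a joint): How far the reader's carriage is pressed down, m: same mechanism and values as inc_bay, with its own unknown stop. A press that ends more than about 0.5 mm short of the bottom stop may not change a bay's state; the stop is stiff, so approach it slowly and stop when the force rises 3 to 5 N above the spring's. Up and empty at the start.
- tube_rack: Bystander: blue tube rack, 100 x 130 mm, 90 mm high with capped tubes. Origin under its middle.
- tip_box: Bystander: pipette tip box with grey lid, 77 x 112 x 65 mm. Origin under its middle.
- buffer_bottle: Bystander: bottle, 60 mm across, 130 mm high. Origin under its middle.
- stain_jar: Bystander: small jar, 48 mm across, 60 mm high, standing between the two instruments. Origin under its middle.
- beaker: Bystander: open glass beaker, 64 mm across, 80 mm high. Origin under its middle.
- rotor_cap: Bystander: black rotor cap, 90 mm across, 30 mm high. Origin under its middle.
- timer: Bystander: bench timer, 60 x 75 x 22 mm. Origin under its middle.
There are look-alikes about, which are no part of the job. What is shaped like the reader but brown is not meant.

How it is judged:
On the way, in this order (a step that is already met when the one before it is completed fails the run):
1. the incubator's bay has been released: it stands up with the cassette still seated in it (value of joint inc_bay below 0.004 m and distance between cassette and inc_seat below 0.006 m), for 0.1 s.
2. the cassette sits in the reader's bay while that bay stands up (value of joint read_bay below 0.01 m and horizontal distance between cassette and read_seat below 0.005 m and z of cassette in the frame of read_seat below 0.004 m), for 0.05 s.
At the end, for the whole second after the job is handed in: The reader's bay is locked down (pressed 18.5 to 28.5 mm by itself) with the cassette seated flat in it (within 4 mm of the seat's middle, not more than 3 mm above its floor, upright within 0.08 rad, at rest), and the incubator's bay stands up (within 4 mm of the top) (value of joint read_bay between 0.0185 and 0.0285 m and horizontal distance between cassette and read_seat below 0.004 m and z of cassette in the frame of read_seat below 0.003 m and angle between cassette's own z axis and vertical below 0.08 rad and value of joint inc_bay below 0.004 m and linear speed of cassette below 0.02 m/s); the robot touches nothing.
It fails at once if an instrument, its bay included, is pushed with more than 20 N by the gripper, the arm or the cassette (contact force between any of the arm, the fingers, cassette and incubator above 20 N or contact force between any of the arm, the fingers, cassette and reader above 20 N).
It fails at once if a bystander is moved by more than 25 mm (distance of any of tube_rack, tip_box, buffer_bottle, stain_jar, beaker, rotor_cap, timer from where it was at the start of the episode above 0.025 m).
It also fails if it takes over 58 s, if anything falls off the work surface, if the arm or the gripper's body presses on something with over 40 N, if the wrist force passes 120 N, or if a joint passes its speed limit or range.

ROBOT

A 6-joint arm with a two-finger parallel gripper is mounted at the origin on the work surface. World frame = base frame: x ahead of the robot, y to its left, z up, the work surface at z = 0. Lengths are in m, angles in rad, forces in N, time in s.
With the tool pointing down it reaches from about 0.425 to 0.95 m from the base axis. Payload 3.5 kg.
Tool frame: the origin (TCP) lies on the centre line of the jaws, within the pads' length; the fingertips stand 11 mm ahead of it and the grasp point (between the pads) lies 8 mm behind it; x points along the fingers, y is the direction in which the jaws open and shut, and the axes are right-handed (so a half turn about x gives the same grasp; the last joint's range is limited). The gripper opens to 85 mm and grips with 20 to 120 N. Pads are 22 mm wide; open, the fingers measure 114 mm over their backs; the gripper's body (76 mm by 85 mm) begins 54 mm behind the grasp point. The pads swing forward as they close: fully open they stand 13 mm farther back than shut.
Start: joints at [0.968, 0.286, 1.577, -0, 1.279, -0.15], TCP at [0.295, 0.607, 0.216] pointing down, gripper open.
Joint ranges: [-2.77, 2.77], [-0.9, 2.22], [0.21, 2.48], [-1.53, 4.67], [0.24, 2.81], [-2.84, 2.84]. Speed limits (rad/s): [2.79, 2.79, 3.14, 3.14, 3.14, 3.14].

INTERFACE

Orientations are given as a unit quaternion [x, y, z, w].
In Python, from plant import ctrl gives the robot as it stands. The module is installed in compiled form; this text tells all that it offers.
- The arm moves only by the tool drive_tool, never from a script. Its argument "series" is a list of rows, each a list of 2 entries, a list of its own where there are three numbers: the shift along the tool's x, y, z in units of 50 mm (1.0 is 50 mm), then the turn, a rotation vector about the tool's x, y, z in degrees. A call has 1 to 5 rows; each row shifts and turns the pose as measured when the row begins, along the tool's axes as they then stand; what a row does not reach is not made up. A row lasts 1/10 s, in which the tool goes at most 50 mm and 8.59 degrees, less where a joint would pass 70% of its speed; a pose out of reach is approached as far as the arm can. A call is refused whole if a number of a shift passes 1 or a number of a turn 8.59, either way. A call with a gripper value outside its range is refused whole. "grip" is the gripper's target within -1 to 1 (fully open at 1, half-way at 0, shut at -1), set as the call begins (left out, the last holds). The fingers move at their own pace and stop on an object; "newtons" is the grip in N (left out, the last holds). Time passes only in rows, so rows that do not move let the fingers close. It gives the time, the measured TCP pose, the force and the opening at its end, in the units of the state.
- ctrl.get_state(): the state, without advancing time (a new reading comes with each control period).
- ctrl.read_camera(name): name is "scene" or "top" or "wrist"; returns a dict with "img" (420x560x3 uint8, red, green, blue), "camera_matrix" (3x3 intrinsics, pixels), "R" (3x3) and "t" (3): a world point X has camera coordinates R X + t. Camera axes: x right, y down, z forward; pixel columns grow to the right and rows downward; lengths in m; the calibration is good to about 2 mm. A picture is of the moment at which its call begins. There is no depth.
- ctrl.sign_off(): hands the job in, once; it reports no verdict.
The state is a dict: "time": time; "qpos": joint angles; "dq": joint speeds; "joint_efforts": joint torques, N m; "eef_pos": TCP position; "tcp_rot": TCP orientation; "contact_force": force on the tool from outside, world axes, zero at the start; "wrist_torque": the same for the moment, N m; "opening": opening from 0.0 (shut) to 1.0 (fully open).
Only numpy, scipy, OpenCV 4.12 (cv2) and the standard library are available. Lean on these libraries where they do the work, as an engineer would, in place of code of your own. Each camera call takes 0.05 s, during which the arm holds its last target.

## Working session

There is one attempt and no reset: what is moved stays moved. The work goes in short steps, Python scripts to look and compute and a tool call to move; the robot and the scene stay as the last step left them, time stands still between calls to the robot, and variables do not carry over. Pictures are saved under pics/ and viewed, and the job is handed in when it is done.

Besides the shell and the picture viewer there is one more tool, called after ">>>" as a command line: name --argument value ..., lists and objects as JSON in quotes. drive_tool: Moves the arm, as the interface text tells. Its arguments: {"type":"object","properties":{"series":{"type":"array"},"grip":{"type":"number"},"newtons":{"type":"number"}},"required":["series"]}

```bash
mkdir -p pics
cat > h.py <<'E'
from plant import ctrl
import numpy as np, cv2
from scipy.spatial.transform import Rotation as R
def snap(name,out):
    c=ctrl.read_camera(name); cv2.imwrite('pics/'+out,c['img'][:,:,::-1]); 
    np.savez('pics/'+out+'.npz',K=c['camera_matrix'],R=c['R'],t=c['t'],img=c['img']); return c
def load(out): return np.load('pics/'+out+'.npz')
def onplane(c,uv,z):
    K,Rm,t=c['K'],c['R'],c['t']
    d=Rm.T@np.linalg.inv(K)@np.array([uv[0],uv[1],1.]); o=-Rm.T@t
    return o+d*(z-o[2])/d[2]
def proj(c,X):
    p=c['K']@(c['R']@np.asarray(X,float)+c['t']); return p[:2]/p[2]
def st():
    s=ctrl.get_state(); return s
def crop(out,u0,u1,v0,v1,k,name):
    im=cv2.imread('pics/'+out)[v0:v1,u0:u1]; cv2.imwrite('pics/'+name,cv2.resize(im,None,fx=k,fy=k,interpolation=cv2.INTER_CUBIC))
E
python3 - <<'E'
from h import *
for n in ['scene','top','wrist']: 
    snap(n,n+'0.png')
s=st(); print({k:np.round(v,4) for k,v in s.items()})
c=load('top0.png'); print(c['R'],c['t'],c['K'])
E
```

```text
{'time': np.float64(0.15), 'qpos': array([ 0.968 ,  0.287 ,  1.5778, -0.    ,  1.2786, -0.15  ]), 'dq': array([-0.0005, -0.0036, -0.0047, -0.0021, -0.0001,  0.0022]), 'joint_efforts': array([ 8.00000e-04, -4.06599e+01, -2.93144e+01, -1.00000e-04,
        3.90000e-03,  0.00000e+00]), 'eef_pos': array([0.295 , 0.6065, 0.2144]), 'tcp_rot': array([ 0.1581,  0.6893, -0.1594,  0.6888]), 'contact_force': array([-0.0793, -1.2533, -0.1026]), 'wrist_torque': array([-0.0423,  0.0478,  0.0206]), 'opening': np.float64(0.9928)}
[[ 0.01017248 -0.99994126  0.00374215]
 [-0.98289002 -0.01068718 -0.18388312]
 [ 0.18391231 -0.00180757 -0.98294099]] [-0.01108976  0.5417477   1.56066786] [[501.00354979   0.         277.06125898]
 [  0.         501.00354979 212.0483722 ]
 [  0.           0.           1.        ]]
```

View pics/top0.png

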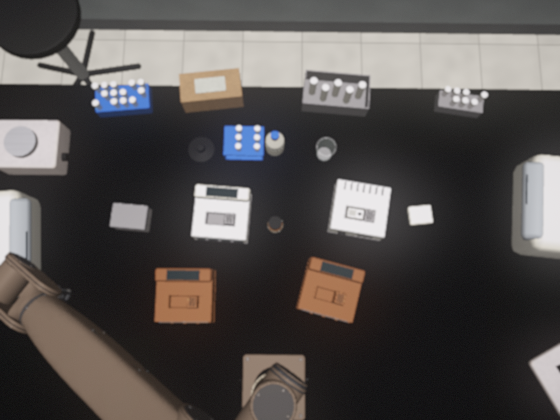

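View pics/scene0.png

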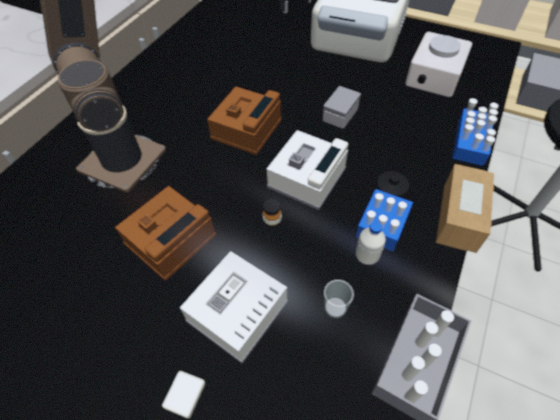

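View pics/wrist0.png

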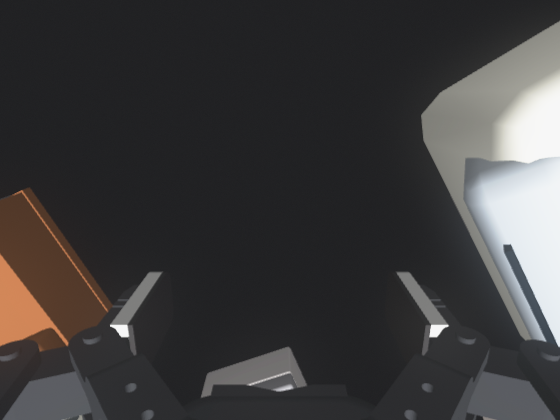

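The top view shows the reader (white, hood) at about (221,213), the incubator (white, fins) with the cassette at about (360,209), the jar at (275,225) and two brown decoys. I'll enlarge these next.

Run:
```python
from h import *
crop('top0.png',320,400,170,245,8,'a1.png')
crop('top0.png',180,260,175,250,8,'a2.png')
```

```text
(no output)
```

View pics/a1.png

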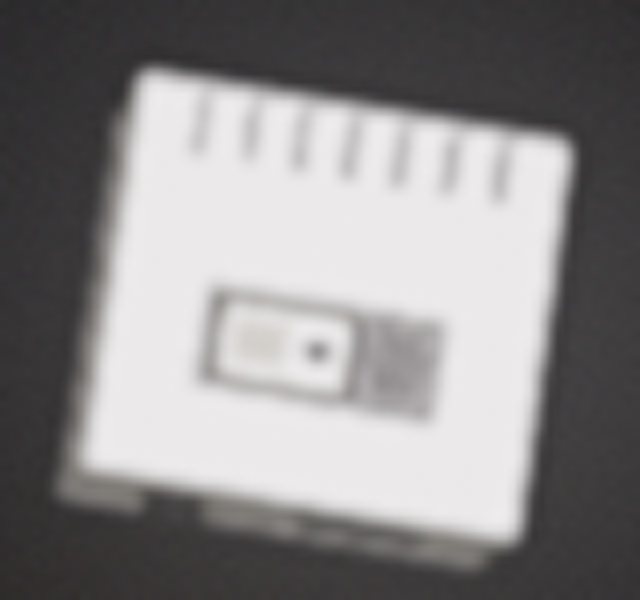

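View pics/a2.png

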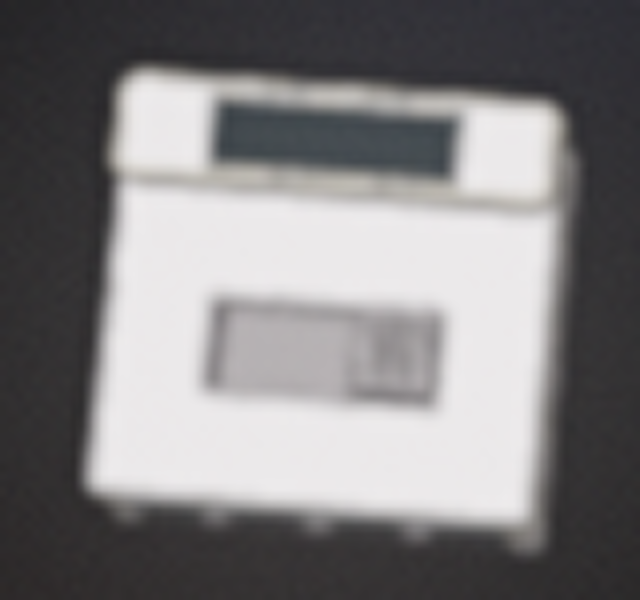

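Run:
```python
from h import *
c=load('top0.png')
def w(x,y,u0,v0,z=.08): return onplane(c,(u0+(x+.5)/8-.5,v0+(y+.5)/8-.5),z)[:2]
I=[w(*p,320,170) for p in [(140,68),(575,140),(522,545),(82,470)]]
print('inc deck',np.round(I,4),np.mean(I,0))
IO=[w(*p,320,170) for p in [(210,288),(445,318),(433,418),(200,383)]]
print('inc open',np.round(IO,4),np.mean(IO,0))
RO=[w(*p,180,175) for p in [(213,298),(443,312),(437,405),(207,390)]]
print('read open',np.round(RO,4),np.mean(RO,0))
RB=[w(*p,180,175) for p in [(88,495),(535,527)]]
print('read bot',np.round(RB,4))
for nm,Q in [('inc',IO),('read',RO)]:
    d=(Q[0]+Q[3]-Q[1]-Q[2])/2; print(nm,'yaw',np.degrees(np.arctan2(-d[0],d[1])),np.linalg.norm(d))
for Q in [I,[RB[1]]]: pass
d=I[0]+I[3]-I[1]-I[2]; print('incdeckyaw',np.degrees(np.arctan2(-d[0],d[1])))
d=I[0]+I[1]-I[2]-I[3]; print('incdeckyaw x',np.degrees(np.arctan2(d[1],d[0])))
d=RB[0]-RB[1]; print('read',np.degrees(np.arctan2(-d[0],d[1])),np.linalg.norm(d))
s=st(); M=R.from_quat(s['tcp_rot']).as_matrix(); print(M)
w0=load('wrist0.png'); Rc=w0['R']; pc=-Rc.T@w0['t']; print('cam rel tool',M.T@(pc-s['eef_pos']),'cam axes in tool',(Rc@M).round(3), w0['K'])
```

```text
inc deck [[ 0.6489 -0.196 ]
 [ 0.6213 -0.3691]
 [ 0.4584 -0.3432]
 [ 0.4862 -0.1713]] [ 0.55366554 -0.26989882]
inc open [[ 0.5595 -0.2227]
 [ 0.5484 -0.3154]
 [ 0.5083 -0.3096]
 [ 0.5213 -0.2181]] [ 0.53439731 -0.26644666]
read open [[0.5346 0.2182]
 [0.53   0.1274]
 [0.4929 0.1288]
 [0.4978 0.2192]] [0.51381602 0.17338593]
read bot [[0.4558 0.2641]
 [0.4451 0.0893]]
inc yaw -7.442894032744883 0.09286478228981804
read yaw -3.0371883562483175 0.09071431081156967
incdeckyaw -9.133076033760055
incdeckyaw x -8.832033240614656
read -3.5091823408923153 0.17513014325791587
[[-1.06430533e-03  4.37508092e-01  8.99213844e-01]
 [-1.55972584e-03  8.99212533e-01 -4.37509300e-01]
 [-9.99998217e-01 -1.86817055e-03 -2.74644012e-04]]
cam rel tool [-0.16014921 -0.0012347  -0.07381326] cam axes in tool [[ 0.001  1.     0.001]
 [-0.292 -0.001  0.956]
 [ 0.956 -0.001  0.292]] [[365.80339746   0.         278.71893403]
 [  0.         365.80339746 207.87199317]
 [  0.           0.           1.        ]]
```

>>> drive_tool --series '[[[0,-0.7,0.6],[0,0,0]],[[0,-0.7,0.6],[0,0,0]],[[0,-0.7,0.6],[0,0,0]],[[0,-0.7,0.6],[0,0,0]],[[0,-0.7,0.6],[0,0,0]]]' --grip -1 --newtons 40

```text
time: 0.65
eef_pos: [0.3525, 0.3802, 0.2106]
tcp_rot: [0.154, 0.691, -0.157, 0.689]
contact_force: [1.1, 0.5, 0.2]
opening: 0.14
```

```bash
cat >> h.py <<'E'
def need(target,yaw=None,tilt=True):
    """remaining motion in tool axes (units of 50mm) and rotvec deg to tool-down pose with tool y at yaw(deg)"""
    s=st(); M=R.from_quat(s['tcp_rot'])
    d=np.asarray(target)-s['eef_pos']
    if yaw is not None:
        a=np.radians(yaw); y=np.array([np.cos(a),np.sin(a),0]); x=np.array([0,0,-1.]); z=np.cross(x,y)
        G=R.from_matrix(np.stack([x,y,z],1)); rv=(M.inv()*G).as_rotvec(degrees=True)
    else: rv=None
    return M.inv().apply(d)/.05, rv
E
python3 - <<'E'
from h import *
print(need([.534,-.266,.21],-9))
# rows: turn 8 each
M=R.from_quat(st()['tcp_rot']);p=st()['eef_pos'];T=np.array([.534,-.266,.21])
for i in range(9):
    d=T-p; u=d/np.linalg.norm(d)*.047; print((M.inv().apply(u)/.05).round(2)); p=p+u; M=M*R.from_euler('x',8.1,degrees=True)
E
```

```text
(array([  0.04980408, -10.11364741,   8.82649688]), array([73.57513053,  0.10575193,  0.34125852]))
[ 0.   -0.71  0.62]
[ 0.   -0.61  0.71]
[ 0.   -0.51  0.79]
[ 0.   -0.39  0.85]
[ 0.   -0.27  0.9 ]
[ 0.   -0.14  0.93]
[ 0.   -0.    0.94]
[0.   0.13 0.93]
[0.   0.26 0.9 ]
```

>>> drive_tool --series '[[[0,-0.71,0.62],[8.1,0,0]],[[0,-0.61,0.71],[8.1,0,0]],[[0,-0.51,0.79],[8.1,0,0]],[[0,-0.39,0.85],[8.1,0,0]],[[0,-0.27,0.9],[8.1,0,0]]]'

```text
time: 1.15
eef_pos: [0.4131, 0.1445, 0.2103]
tcp_rot: [0.39, 0.589, -0.394, 0.588]
contact_force: [0.5, -0.0, 0.5]
opening: 0.002
```

>>> drive_tool --series '[[[0,-0.14,0.93],[8.1,0,0]],[[0,0,0.94],[8.1,0,0]],[[0,0.13,0.93],[8.1,0,0]],[[0,0.26,0.9],[8.1,0,0]],[[0,0.3,0.9],[0,0,0]]]'

```text
time: 1.65
eef_pos: [0.4638, -0.0945, 0.2112]
tcp_rot: [-0.546, -0.447, 0.548, -0.449]
contact_force: [0.3, 1.4, 0.5]
opening: 0.003
```

Run:
```python
from h import *
print(need([.534,-.266,.21],-9))
```

```text
(array([0.03774161, 2.04861742, 3.08916417]), array([-2.28627909,  0.24861766, -0.01241382]))
```

>>> drive_tool --series '[[[0,0.5,0.77],[-1,0,0]],[[0,0.5,0.77],[-1,0,0]],[[0,0.5,0.77],[-0.3,0,0]],[[0,0.5,0.77],[0,0,0]],[[0,0,0],[0,0,0]]]'

```text
time: 2.15
eef_pos: [0.5356, -0.2764, 0.2098]
tcp_rot: [-0.538, -0.457, 0.541, -0.458]
contact_force: [1.0, 0.7, -0.5]
opening: 0.002
```

Run:
```python
from h import *
snap('wrist','w1.png')
s=st(); print(s['eef_pos'],s['contact_force']); print(need([.534,-.266,.21],-9))
```

```text
[ 0.53480592 -0.2741427   0.20962745] [ 0.56569979 -0.06558263 -0.12029242]
(array([-0.0077883 , -0.04228792, -0.15807531]), array([-0.31680457,  0.15639693,  0.12933361]))
```

View pics/w1.png

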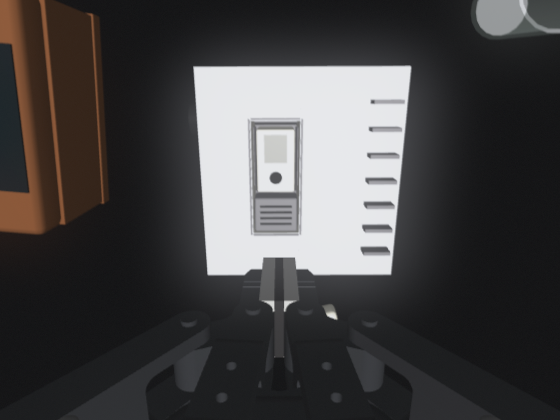

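The wrist view shows the incubator deck with corners near (195,67), (409,67), (393,276) and (207,276). The bay spans (249–302, 118–236), and the closed fingers are at (280,262).

Run:
```python
from h import *
crop('w1.png',235,315,105,245,4.2,'w1a.png')
```

```text
(no output)
```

View pics/w1a.png

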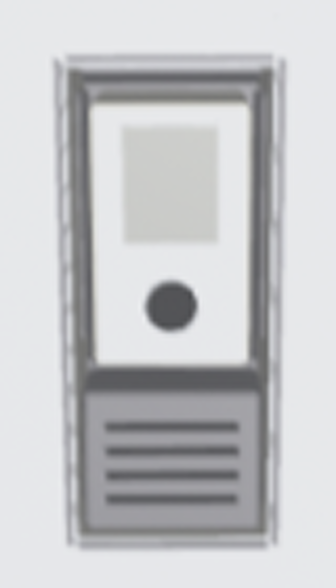

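```bash
cat >> h.py <<'E'
def pts(cn,P,u0,v0,k,z):
    c=load(cn); return np.array([onplane(c,(u0+(x+.5)/k-.5,v0+(y+.5)/k-.5),z) for x,y in P])
def frame(Q):  # Q: TL,TR,BR,BL in wrist view (TL=+y,-x ; right=+x)
    ctr=Q.mean(0); ex=(Q[1]+Q[2]-Q[0]-Q[3])/2; ey=(Q[0]+Q[1]-Q[2]-Q[3])/2
    print('ctr',ctr.round(4),'w',np.linalg.norm(ex).round(4),'l',np.linalg.norm(ey).round(4),'yaw x',np.degrees(np.arctan2(ex[1],ex[0])).round(2),'yaw y',np.degrees(np.arctan2(-ey[0],ey[1])).round(2))
E
python3 - <<'E'
from h import *
frame(pts('w1.png',[(68,70),(272,70),(267,535),(80,535)],235,105,4.2,.08))
frame(pts('w1.png',[(55,58),(284,58),(275,547),(70,547)],235,105,4.2,.08))
frame(pts('w1.png',[(82,392),(263,392),(263,530),(82,530)],235,105,4.2,.078))
frame(pts('w1.png',[(90,102),(250,102),(248,366),(98,366)],235,105,4.2,.078))
frame(pts('w1.png',[(195,67),(409,67),(393,276),(207,276)],0,0,1,.08))
E
```

```text
ctr [ 0.5345 -0.2681  0.08  ] w 0.0376 l 0.0915 yaw x -9.41 yaw y -9.16
ctr [ 0.5343 -0.2682  0.08  ] w 0.0417 l 0.0962 yaw x -9.41 yaw y -9.25
ctr [ 0.5295 -0.2985  0.078 ] w 0.0362 l 0.0291 yaw x -9.41 yaw y -9.57
ctr [ 0.5368 -0.2539  0.078 ] w 0.0296 l 0.0508 yaw x -9.42 yaw y -8.94
ctr [ 0.5546 -0.2725  0.08  ] w 0.1611 l 0.1721 yaw x -9.41 yaw y -8.94
```

Run:
```python
from h import *
print(need([.5296,-.2975,.105],-9.3))
```

```text
(array([ 2.09390426, -0.02240794,  0.47211286]), array([-0.01680488,  0.15673479,  0.12892356]))
```

>>> drive_tool --series '[[[0.3,-0.02,0.47],[0,0.15,0.13]],[[0.6,0,0],[0,0,0]],[[0.6,0,0],[0,0,0]],[[0.5,0,0],[0,0,0]],[[0,0,0],[0,0,0]]]'

```text
time: 2.7
eef_pos: [0.529, -0.2929, 0.1077]
tcp_rot: [0.539, 0.459, -0.538, 0.458]
contact_force: [-1.6, 0.3, -0.5]
opening: -0.002
```

Run:
```python
from h import *
print(need([.5296,-.2975,.095],-9.3),st()['contact_force'])
snap('wrist','w2.png')
```

```text
(array([0.25452652, 0.02623303, 0.08900115]), array([ 0.14605542, -0.09359086, -0.01946759])) [-1.56745919  0.32768367 -0.45361919]
```

View pics/w2.png

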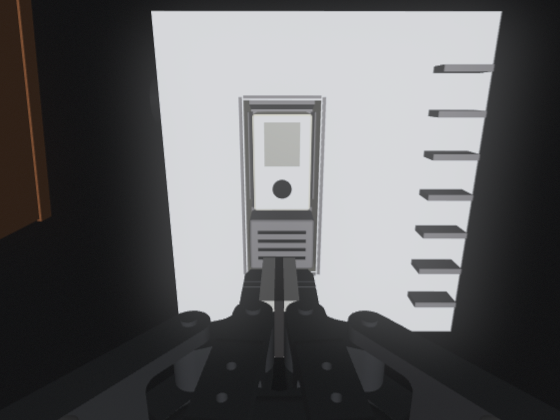

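Run:
```python
from h import *
c=load('w2.png')
print(proj(c,[.5296,-.2975,.079]))
s=st(); M=R.from_quat(s['tcp_rot'])
for zz in (-.011,.011): print(proj(c,s['eef_pos']+M.apply([.011,0,zz])))
frame(pts('w2.png',[(246,103),(321,103),(316,272),(248,272)],0,0,1,.08))
```

```text
[280.48058752 241.90282898]
[280.56470383 229.31383394]
[280.55368927 269.83449372]
ctr [ 0.5352 -0.2699  0.08  ] w 0.0379 l 0.0923 yaw x -9.21 yaw y -9.52
```

>>> drive_tool --series '[[[0.15,0.03,0.08],[0.1,0,0]],[[0.05,0,0.01],[0,0,0]],[[0,0,0],[0,0,0]]]'

```text
time: 3.05
eef_pos: [0.5332, -0.2988, 0.1042]
tcp_rot: [0.54, 0.455, -0.537, 0.462]
contact_force: [0.4, -0.7, 0.3]
opening: -0.005
```

Run:
```python
from h import *
print(need([.5298,-.297,.095],-9.3),st()['contact_force'])
snap('scene','s2.png')
crop('s2.png',160,310,240,370,5,'s2a.png')
```

```text
(array([ 0.18340799, -0.07421076, -0.02524161]), array([ 0.15452874,  0.19893189, -0.55326106])) [ 0.39458665 -0.71700823  0.31603147]
```

View pics/s2a.png

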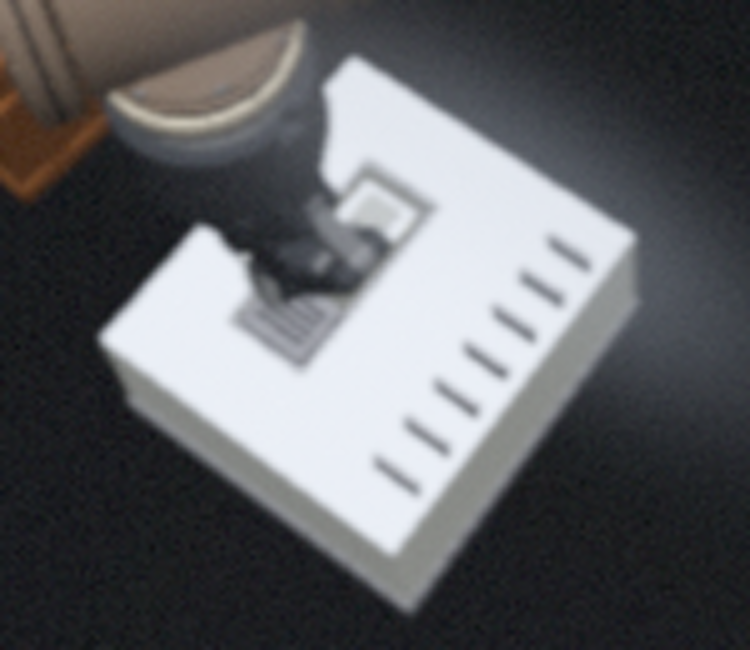

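>>> drive_tool --series '[[[0.05,-0.07,-0.02],[0,0,-0.5]],[[0.05,0,0],[0,0,0]],[[0.05,0,0],[0,0,0]],[[0,0,0],[0,0,0]]]'

```text
time: 3.5
eef_pos: [0.5307, -0.298, 0.0985]
tcp_rot: [-0.538, -0.456, 0.539, -0.461]
contact_force: [-0.4, -0.1, 0.9]
opening: 0.0
```

Run:
```python
from h import *
print(need([.5298,-.297,.09],-9.3),st()['contact_force'])
```

```text
(array([ 0.16905304, -0.02083633, -0.01780524]), array([ 0.14647288,  0.3066104 , -0.2031664 ])) [-0.37482972 -0.11647856  0.93127773]
```

>>> drive_tool --series '[[[0.05,-0.02,0],[0,0,0]],[[0.05,0,0],[0,0,0]],[[0.04,0,0],[0,0,0]]]'

```text
time: 3.8
eef_pos: [0.5297, -0.298, 0.0911]
tcp_rot: [-0.538, -0.456, 0.539, -0.461]
contact_force: [-0.2, 0.3, -0.3]
opening: 0.003
```

>>> drive_tool --series '[[[0.04,0,0],[0,0,0]],[[0.04,0,0],[0,0,0]]]'

```text
time: 4.0
eef_pos: [0.5296, -0.298, 0.0865]
tcp_rot: [-0.538, -0.456, 0.539, -0.461]
contact_force: [0.2, 0.0, 0.9]
opening: 0.0
```

>>> drive_tool --series '[[[0.04,0,0],[0,0,0]],[[0.04,0,0],[0,0,0]]]'

```text
time: 4.2
eef_pos: [0.5296, -0.298, 0.0821]
tcp_rot: [-0.538, -0.456, 0.539, -0.461]
contact_force: [0.6, 0.0, -0.3]
opening: 0.0
```

>>> drive_tool --series '[[[0.03,0,0],[0,0,0]]]'

```text
time: 4.3
eef_pos: [0.5296, -0.298, 0.0803]
tcp_rot: [-0.538, -0.456, 0.539, -0.461]
contact_force: [-0.1, 0.1, -0.8]
opening: -0.0
```

>>> drive_tool --series '[[[0.03,0,0],[0,0,0]]]'

```text
time: 4.4
eef_pos: [0.5296, -0.298, 0.0787]
tcp_rot: [-0.538, -0.456, 0.539, -0.461]
contact_force: [-0.4, 0.6, 0.3]
opening: 0.002
```

Run:
```python
from h import *
snap('wrist','w3.png');snap('scene','s3.png')
crop('s3.png',190,270,260,330,8,'s3a.png')
```

```text
(no output)
```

View pics/w3.png

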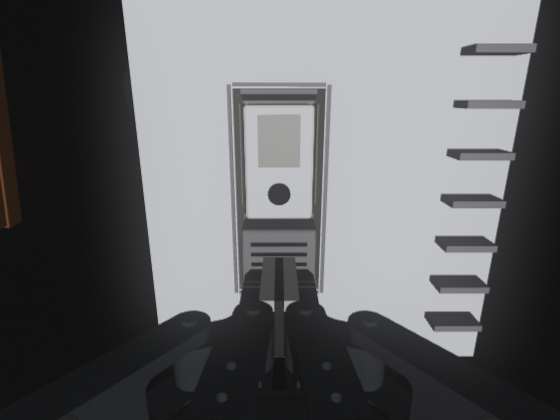

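View pics/s3a.png

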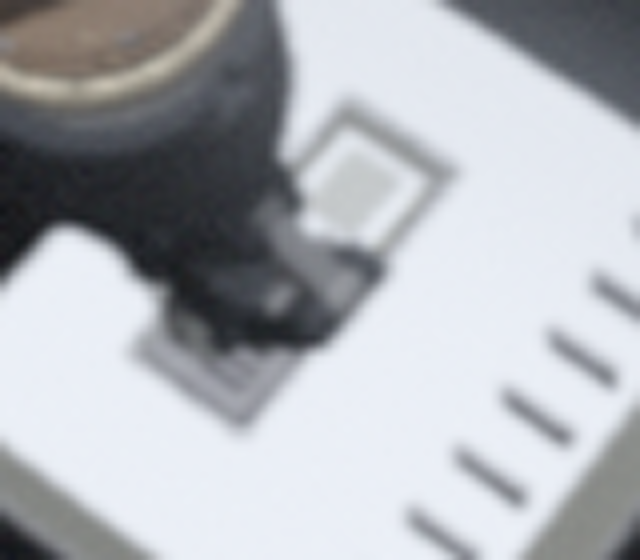

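Run:
```python
from h import *
c=load('s3.png'); s=st(); M=R.from_quat(s['tcp_rot']); print(s['eef_pos'])
o=-c['R'].T@c['t']; print('scene cam',o)
f=lambda uv:((np.array(uv)-[190,260]+.5)*8-.5).round(0)
for x in (.011,0,-.02,-.04,-.07): print(x,[f(proj(c,s['eef_pos']+M.apply([x,y,z]))) for y,z in((0,0),(.01,.011),(.01,-.011))])
print('deck opening',[f(proj(c,np.array([.5344,-.268,.08])+R.from_euler('z',-9.3,degrees=True).apply([a*.019,b*.046,0]))) for a,b in((-1,1),(1,1),(1,-1),(-1,-1))])
frame(pts('w3.png',[(232,89),(327,89),(322,290),(238,290)],0,0,1,.08))
```

```text
[ 0.52941961 -0.29783592  0.07845599]
scene cam [ 0.82466419 -0.56134476  0.91926438]
0.011 [array([230., 371.]), array([232., 423.]), array([284., 360.])]
0 [array([224., 354.]), array([226., 406.]), array([279., 343.])]
-0.02 [array([214., 323.]), array([216., 376.]), array([270., 311.])]
-0.04 [array([203., 291.]), array([205., 344.]), array([260., 279.])]
-0.07 [array([186., 240.]), array([188., 294.]), array([245., 228.])]
deck opening [array([348., 108.]), array([454., 178.]), array([240., 437.]), array([132., 359.])]
ctr [ 0.5351 -0.2692  0.08  ] w 0.0401 l 0.0934 yaw x -9.26 yaw y -9.03
```

Both the scene and wrist views put the shut fingertips about 24 mm behind the reported TCP, not 11 mm ahead of it. They are still about 20 mm above the pad, so I'll keep going down carefully.

>>> drive_tool --series '[[[0.08,0,0],[0,0,0]],[[0.08,0,0],[0,0,0]],[[0.04,0,0],[0,0,0]]]'

```text
time: 4.8
eef_pos: [0.5298, -0.2982, 0.0683]
tcp_rot: [-0.538, -0.456, 0.539, -0.461]
contact_force: [-0.8, -1.1, 0.7]
opening: -0.0
```

>>> drive_tool --series '[[[0.05,0,0],[0,0,0]],[[0.04,0,0],[0,0,0]]]'

```text
time: 5.0
eef_pos: [0.5298, -0.2981, 0.064]
tcp_rot: [-0.538, -0.457, 0.539, -0.46]
contact_force: [-2.5, 2.1, 9.2]
opening: 0.0
```

Run:
```python
from h import *
print(need([.5298,-.297,.06],-9.3),st()['contact_force'])
snap('wrist','w4.png');snap('scene','s4.png')
crop('s4.png',190,270,260,330,8,'s4a.png')
```

```text
(array([ 0.07981147, -0.00315282, -0.02263707]), array([ 0.14238256,  0.28678846, -0.1705657 ])) [-2.51903957  2.07134887  9.17826873]
```

View pics/w4.png

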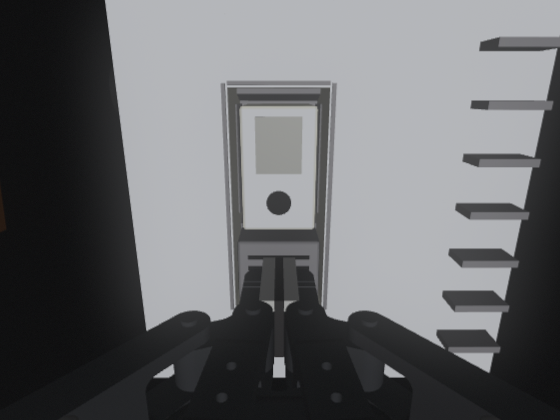

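View pics/s4a.png

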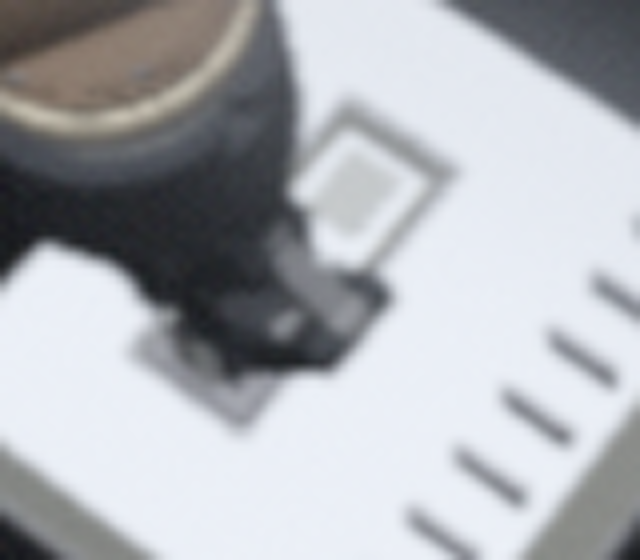

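>>> drive_tool --series '[[[0.02,0,0],[0,0,0]]]'

```text
time: 5.2
eef_pos: [0.5298, -0.2981, 0.0645]
tcp_rot: [-0.537, -0.457, 0.539, -0.46]
contact_force: [-1.6, 1.7, 5.5]
opening: 0.005
```

>>> drive_tool --series '[[[0.02,0,0],[0,0,0]]]'

```text
time: 5.3
eef_pos: [0.5297, -0.2981, 0.0645]
tcp_rot: [-0.537, -0.457, 0.539, -0.46]
contact_force: [-3.3, 2.3, 5.3]
opening: -0.003
```

Run:
```python
from h import *
s=st();print(s['eef_pos'],s['contact_force'],s['wrist_torque'])
```

```text
[ 0.52974402 -0.2981268   0.06451296] [-3.30647333  2.31343675  5.30884919] [0.30139153 0.41442622 0.04455869]
```

>>> drive_tool --series '[[[0.035,-0.01,0],[0,0,0]]]'

```text
time: 5.4
eef_pos: [0.5297, -0.2981, 0.0642]
tcp_rot: [-0.537, -0.457, 0.539, -0.46]
contact_force: [-1.8, 2.1, 8.1]
opening: 0.003
```

>>> drive_tool --series '[[[0.035,0,0],[0,0,0]]]'

```text
time: 5.5
eef_pos: [0.5298, -0.2981, 0.064]
tcp_rot: [-0.537, -0.457, 0.539, -0.46]
contact_force: [-3.1, 2.1, 7.0]
opening: 0.001
```

>>> drive_tool --series '[[[0.045,0,0],[0,0,0]]]'

```text
time: 5.6
eef_pos: [0.5298, -0.2981, 0.0633]
tcp_rot: [-0.537, -0.458, 0.539, -0.46]
contact_force: [-3.7, 2.9, 8.3]
opening: -0.006
```

>>> drive_tool --series '[[[0.05,0,0],[0,0,0]]]'

```text
time: 5.7
eef_pos: [0.5297, -0.2981, 0.0623]
tcp_rot: [-0.537, -0.458, 0.539, -0.459]
contact_force: [-3.2, 2.0, 7.9]
opening: -0.001
```

>>> drive_tool --series '[[[0.05,0,0],[0,0,0]]]'

```text
time: 5.8
eef_pos: [0.5297, -0.2981, 0.0615]
tcp_rot: [-0.537, -0.459, 0.539, -0.459]
contact_force: [-3.5, 2.3, 8.6]
opening: -0.0
```

>>> drive_tool --series '[[[0.05,0,0],[0,0,0]]]'

```text
time: 5.9
eef_pos: [0.5297, -0.2981, 0.0607]
tcp_rot: [-0.537, -0.459, 0.539, -0.459]
contact_force: [-3.6, 1.8, 8.4]
opening: 0.005
```

>>> drive_tool --series '[[[0.05,0,0],[0,0,0]]]'

```text
time: 6.0
eef_pos: [0.5297, -0.2981, 0.0599]
tcp_rot: [-0.536, -0.459, 0.539, -0.459]
contact_force: [-4.3, 3.1, 8.5]
opening: 0.003
```

>>> drive_tool --series '[[[0.05,0,0],[0,0,0]]]'

```text
time: 6.1
eef_pos: [0.5297, -0.2981, 0.0592]
tcp_rot: [-0.536, -0.46, 0.54, -0.458]
contact_force: [-3.7, 2.3, 8.4]
opening: 0.0
```

>>> drive_tool --series '[[[0.05,0,0],[0,0,0]]]'

```text
time: 6.2
eef_pos: [0.5297, -0.2981, 0.0585]
tcp_rot: [-0.536, -0.46, 0.54, -0.458]
contact_force: [-4.5, 2.7, 10.8]
opening: 0.004
```

>>> drive_tool --series '[[[0.05,0,0],[0,0,0]]]'

```text
time: 6.3
eef_pos: [0.5297, -0.2981, 0.0584]
tcp_rot: [-0.536, -0.461, 0.54, -0.458]
contact_force: [-6.0, 3.5, 13.2]
opening: 0.002
```

>>> drive_tool --series '[[[-0.1,0,0],[0,0,0]],[[-0.15,0,0],[0,0,0]],[[-0.2,0,0],[0,0,0]],[[-0.2,0,0],[0,0,0]],[[-0.2,0,0],[0,0,0]]]'

```text
time: 6.8
eef_pos: [0.5299, -0.298, 0.1038]
tcp_rot: [-0.536, -0.461, 0.54, -0.457]
contact_force: [0.5, 0.8, 0.2]
opening: 0.0
```

>>> drive_tool --series '[[[-0.5,0,0],[0,0,0]],[[-0.5,0,-0.6],[0,0,0]],[[-0.2,0,-0.5],[0,0,0]],[[0,0,0],[0,0,0]]]' --grip 0.3

```text
time: 7.2
eef_pos: [0.5398, -0.2434, 0.1683]
tcp_rot: [-0.537, -0.459, 0.54, -0.458]
contact_force: [-0.8, -0.4, -0.2]
opening: 0.646
```

Run:
```python
from h import *
s=st();print(s['eef_pos'],s['contact_force'],s['wrist_torque'])
snap('wrist','w5.png');snap('scene','s5.png')
```

```text
[ 0.5397739  -0.2434117   0.16829652] [-0.81491332 -0.3533654  -0.16846775] [-0.02448638  0.02145653 -0.01011066]
```

View pics/w5.png

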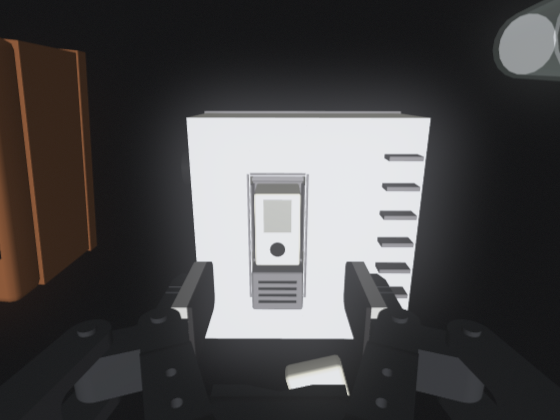

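View pics/s5.png

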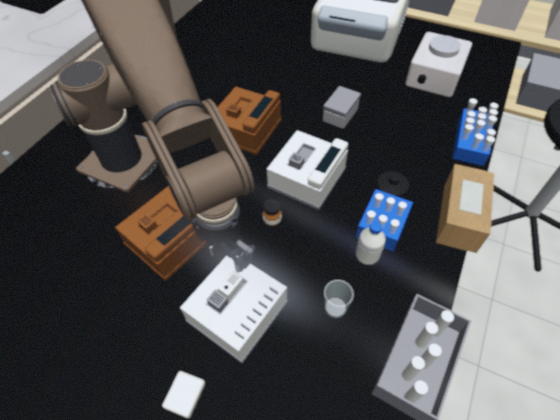

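The bay is up, with the cassette and pad standing out of the deck. The cassette top is at about (255–301, 193–262).

Run:
```python
from h import *
crop('w5.png',235,325,165,315,4,'w5a.png')
```

```text
(no output)
```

View pics/w5a.png

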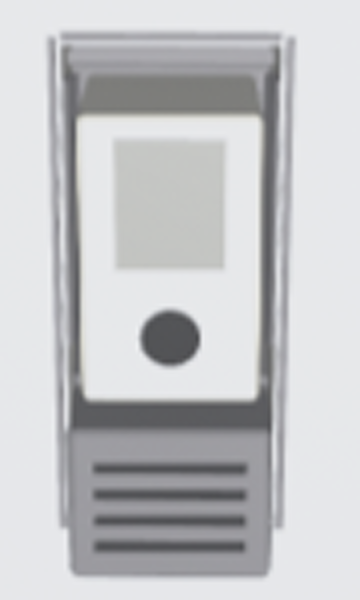

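Run:
```python
from h import *
frame(pts('w5.png',[(76,115),(263,115),(260,400),(84,400)],235,165,4,.103))
frame(pts('w5.png',[(70,432),(270,432),(270,575),(72,575)],235,165,4,.103))
frame(pts('w5.png',[(62,42),(280,42),(278,525),(68,525)],235,165,4,.08))
print(need([.5366,-.2536,.16],-9.3))
c=load('w5.png');s=st();M=R.from_quat(s['tcp_rot'])
# finger tips: solve tip pixel inner edges (212,262),(345,262)
for uv in((212,262),(345,262)):
    ray=np.linalg.inv(c['K'])@[uv[0],uv[1],1]; rt=M.inv().apply(c['R'].T@ray); o=M.inv().apply(-c['R'].T@c['t']-s['eef_pos'])
    k=(-.011-o[2])/rt[2]; print(o+rt*k)
```

```text
ctr [ 0.5371 -0.2544  0.103 ] w 0.0298 l 0.0499 yaw x -9.1 yaw y -8.8
ctr [ 0.5298 -0.2987  0.103 ] w 0.0345 l 0.0279 yaw x -9.05 yaw y -8.92
ctr [ 0.5346 -0.2696  0.08  ] w 0.039 l 0.0945 yaw x -9.09 yaw y -9.04
(array([ 0.13415926, -0.0171893 ,  0.17653315]), array([0.07159118, 0.13732059, 0.37141898]))
[-0.02745404 -0.02596892 -0.011     ]
[-0.02749943  0.0276014  -0.011     ]
```

Run:
```python
from h import *
print(need([.5366,-.254,.11],-9.2))
```

```text
(array([ 1.13414595, -0.00942237,  0.18203697]), array([-0.02840842,  0.13699641,  0.37153866]))
```

>>> drive_tool --series '[[[0.3,-0.01,0.18],[0,0.14,0.37]],[[0.5,0,0],[0,0,0]],[[0.3,0,0],[0,0,0]],[[0,0,0],[0,0,0]]]'

```text
time: 7.7
eef_pos: [0.5352, -0.2569, 0.1077]
tcp_rot: [-0.539, -0.458, 0.54, -0.457]
contact_force: [0.6, 0.8, -0.6]
opening: 0.649
```

Run:
```python
from h import *
print(need([.5366,-.254,.07],-9.2))
```

```text
(array([ 0.75420559,  0.01915512, -0.06087964]), array([-0.15716743,  0.00504182,  0.13164984]))
```

>>> drive_tool --series '[[[0.2,0.02,-0.06],[0,0,0]],[[0.2,0,0],[0,0,0]],[[0.2,0,0],[0,0,0]],[[0,0,0],[0,0,0]]]'

```text
time: 8.1
eef_pos: [0.5368, -0.2548, 0.0755]
tcp_rot: [-0.539, -0.458, 0.54, -0.457]
contact_force: [-0.4, -0.2, -0.4]
opening: 0.649
```

Run:
```python
from h import *
print(need([.5366,-.254,.067],-9.2),st()['contact_force'])
snap('wrist','w6.png')
```

```text
(array([ 0.17090641, -0.00696838, -0.0150063 ]), array([-0.20715319,  0.01441951,  0.13666557])) [-0.36811227 -0.19542455 -0.35226585]
```

View pics/w6.png

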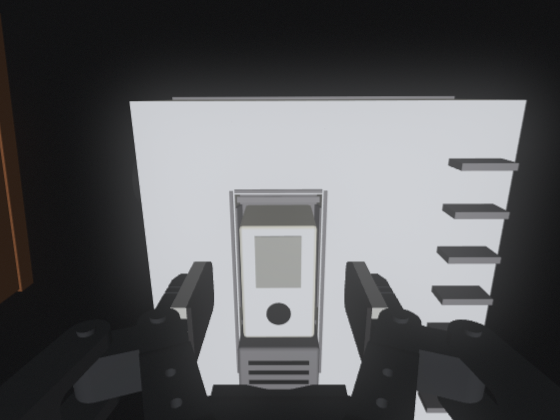

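>>> drive_tool --series '[[[0.06,0,-0.01],[0,0,0]],[[0.05,0,0],[0,0,0]],[[0.04,0,0],[0,0,0]]]'

```text
time: 8.45
eef_pos: [0.5388, -0.2553, 0.0703]
tcp_rot: [-0.539, -0.456, 0.539, -0.459]
contact_force: [0.7, 0.8, 0.8]
opening: 0.647
```

>>> drive_tool --series '[[[0.03,0,0],[0,0,0]],[[0,0,0],[0,0,0]]]'

```text
time: 8.65
eef_pos: [0.5389, -0.2553, 0.0689]
tcp_rot: [-0.539, -0.456, 0.539, -0.459]
contact_force: [-0.4, -0.6, 0.6]
opening: 0.649
```

Run:
```python
from h import *
print(need([.5367,-.254,.068],-9.2),st()['contact_force'])
```

```text
(array([ 0.01768223, -0.04762242, -0.01885681]), array([-0.17812975,  0.15476384, -0.15300807])) [-0.38213893 -0.62069976  0.6247125 ]
```

>>> drive_tool --series '[[[0.02,-0.05,-0.02],[0,0,0]],[[0,0,0],[0,0,0]]]'

```text
time: 8.85
eef_pos: [0.5365, -0.2539, 0.068]
tcp_rot: [-0.539, -0.456, 0.539, -0.459]
contact_force: [0.3, -0.1, 0.1]
opening: 0.647
```

>>> drive_tool --series '[[[0,0,0],[0,0,0]],[[0,0,0],[0,0,0]],[[0,0,0],[0,0,0]]]' --grip -0.5 --newtons 30

```text
time: 9.15
eef_pos: [0.5366, -0.254, 0.0684]
tcp_rot: [-0.539, -0.456, 0.539, -0.459]
contact_force: [0.8, -0.1, -0.9]
opening: 0.347
```

>>> drive_tool --series '[[[0,0,0],[0,0,0]],[[0,0,0],[0,0,0]]]'

```text
time: 9.35
eef_pos: [0.5366, -0.2539, 0.0683]
tcp_rot: [-0.539, -0.456, 0.539, -0.459]
contact_force: [-0.5, -0.2, 1.0]
opening: 0.342
```

>>> drive_tool --series '[[[-0.1,0,0],[0,0,0]],[[-0.2,0,0],[0,0,0]],[[-0.3,0,0],[0,0,0]],[[-0.4,0,0],[0,0,0]],[[-0.5,0,0],[0,0,0]]]' --grip -1 --newtons 40

```text
time: 9.85
eef_pos: [0.534, -0.2521, 0.144]
tcp_rot: [-0.538, -0.459, 0.54, -0.456]
contact_force: [0.8, -0.1, -0.2]
opening: 0.341
```

>>> drive_tool --series '[[[-0.8,0,0],[0,0,0]],[[-0.7,0,0],[0,0,0]],[[0,0,0],[0,0,0]]]'

```text
time: 10.15
eef_pos: [0.5361, -0.2533, 0.2305]
tcp_rot: [0.539, 0.455, -0.539, 0.46]
contact_force: [0.5, 0.6, -0.5]
opening: 0.345
```

Run:
```python
from h import *
s=st();print(s['eef_pos'],s['contact_force'],s['wrist_torque'],s['opening'])
snap('wrist','w7.png');snap('scene','s7.png'); crop('s7.png',150,350,120,370,2.4,'s7a.png')
print(need([.5267,.2467-.058-.001,.16],-3.3))
```

```text
[ 0.53611133 -0.25328362  0.23046593] [ 0.46296901  0.60642755 -0.4696151 ] [-0.02089432 -0.0001464   0.00966989] 0.3451885184404059
(array([ 1.29714096, -1.57487606, -8.65155758]), array([-6.07697573,  0.01488449,  0.12377932]))
```

View pics/w7.png

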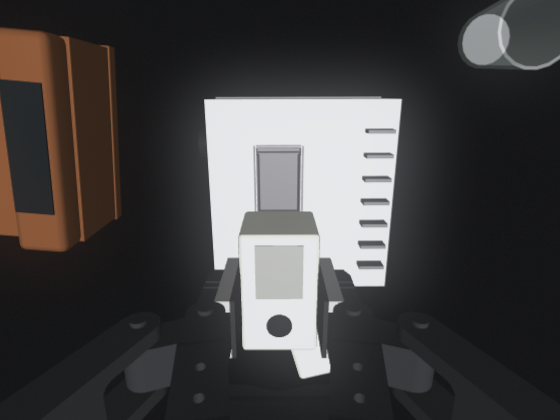

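View pics/s7a.png

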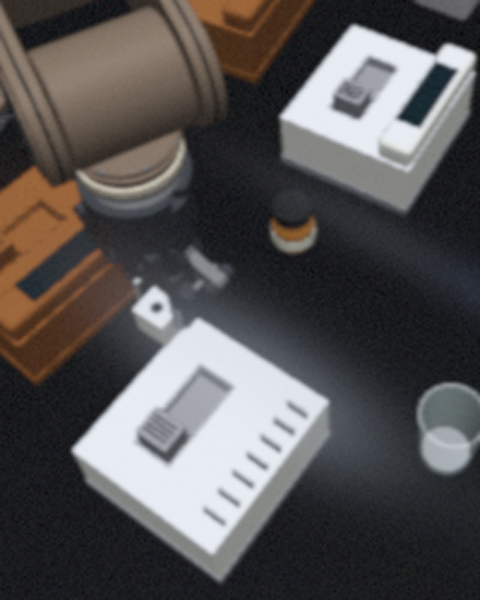

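Run:
```python
from h import *
crop('w7.png',225,335,200,360,3.7,'w7a.png')
```

```text
(no output)
```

View pics/w7a.png

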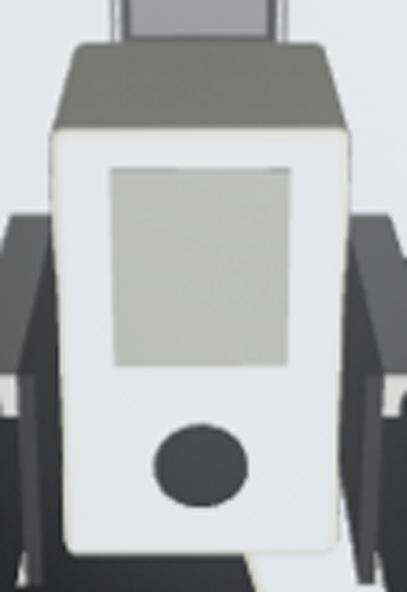

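Run:
```python
from h import *
c=load('w7.png');k=3.7
P=np.array([(50,130),(348,130),(338,553),(64,553),(80,45),(322,45)],float)
uv=(P+.5)/k-.5+[225,200]
O=np.array([(-15,25,30),(15,25,30),(15,-25,30),(-15,-25,30),(-15,25,0),(15,25,0)],float)/1000
ok,rv,tv=cv2.solvePnP(O,uv,c['K'],None)
pr=cv2.projectPoints(O,rv,tv,c['K'],None)[0][:,0]; print((pr-uv).round(2))
Rw=c['R'].T@cv2.Rodrigues(rv)[0]; pw=c['R'].T@(tv[:,0]-c['t'])
s=st();M=R.from_quat(s['tcp_rot'])
print('cass origin world',pw,'in tool',M.inv().apply(pw-s['eef_pos']))
print('cass axes in tool',(M.as_matrix().T@Rw).round(3))
```

```text
[[ 0.13 -0.03]
 [-0.1  -0.13]
 [-0.56  0.14]
 [ 0.52  0.05]
 [-0.45  0.05]
 [ 0.46 -0.06]]
cass origin world [ 0.53635107 -0.25526083  0.23357488] in tool [-0.00872993  0.00279206  0.00291904]
cass axes in tool [[-0.014  0.023 -1.   ]
 [ 1.    -0.003 -0.014]
 [-0.003 -1.    -0.023]]
```

Run:
```python
from h import *
s=st();print(s['eef_pos'],s['dq'].round(3),s['time'])
print(need([.5269,.1878,.16],-3.3))
```

```text
[ 0.53405294 -0.25192606  0.22484986] [-0.001  0.039  0.059  0.001 -0.005 -0.   ] 10.25
(array([ 1.29713222, -1.57125538, -8.65418257]), array([-6.07697573,  0.01488449,  0.12377932]))
```

Run:
```python
from h import *
print(need([.511,.1,.22],-3.3))
```

```text
(array([ 0.0978612 , -1.60147217, -6.86938679]), array([-6.07697573,  0.01488449,  0.12377932]))
```

>>> drive_tool --series '[[[0,-0.1,-0.4],[0,0,0]],[[0,-0.2,-0.8],[-1,0,0]],[[0,-0.2,-0.9],[-1,0,0]],[[0,-0.2,-0.9],[-1,0,0]],[[0,-0.2,-0.9],[-1,0,0]]]'

```text
time: 10.75
eef_pos: [0.5108, -0.0458, 0.2159]
tcp_rot: [-0.522, -0.48, 0.527, -0.468]
contact_force: [1.4, 0.9, -0.7]
opening: 0.342
```

>>> drive_tool --series '[[[0,-0.2,-0.9],[-1,0,0]],[[0,-0.2,-0.9],[-1,0,0]],[[0,-0.1,-0.7],[0,0,0]],[[0,-0.1,-0.4],[0,0,0]],[[0,0,0],[0,0,0]]]'

```text
time: 11.25
eef_pos: [0.48, 0.1167, 0.2071]
tcp_rot: [-0.507, -0.498, 0.52, -0.474]
contact_force: [0.5, -0.0, -1.0]
opening: 0.336
```

>>> drive_tool --series '[[[0,0,0],[0,0,0]],[[0,0,0],[0,0,0]]]'

```text
time: 11.45
eef_pos: [0.4777, 0.1172, 0.2044]
tcp_rot: [-0.505, -0.5, 0.521, -0.473]
contact_force: [-1.0, 0.3, -0.7]
opening: 0.34
```

Run:
```python
from h import *
s=st();print(s['eef_pos'],s['dq'].round(3),s['time'])
snap('wrist','w8.png')
print(need([.511,.1,.22],-3.3), st()['eef_pos'])
```

```text
[0.47770991 0.1171532  0.20443799] [-0.001  0.004  0.014 -0.005 -0.002 -0.003] 11.45
(array([-0.34451525,  0.66818408,  0.29847795]), array([ 0.19591664, -0.53407782,  2.48566053])) [0.477745   0.11690377 0.20437975]
```

View pics/w8.png

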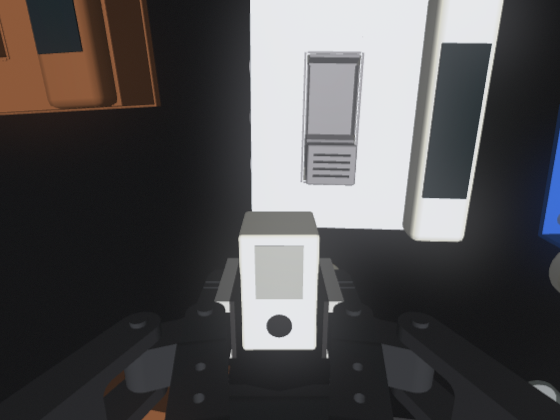

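The reader bay is in view at (303–362, 52–185) and empty, with its pad up. The cassette is still square in the jaws.

Run:
```python
from h import *
crop('w8.png',290,380,40,195,3.8,'w8a.png')
```

```text
(no output)
```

View pics/w8a.png

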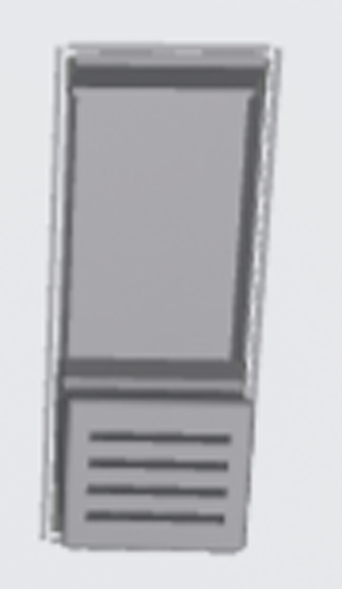

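Run:
```python
from h import *
frame(pts('w8.png',[(68,400),(253,400),(247,550),(62,547)],290,40,3.8,.103))
frame(pts('w8.png',[(75,88),(250,93),(236,360),(68,357)],290,40,3.8,.073))
Q=pts('w8.png',[(0,0)],0,0,1,.08)
frame(pts('w8.png',[(250,0),(420,0),(407,229),(252,226)],0,0,1,.08))
c=load('w8.png')
yaw=R.from_euler('z',-3.4,degrees=True)
for b in ([.5138,.1734,0],):
    for name,q in dict(padTL=(-.0175,-.0155,.103),padTR=(.0175,-.0155,.103),padBL=(-.0175,-.0445,.103),opTL=(-.019,.046,.08),opTR=(.019,.046,.08),deckBL=(-.060,-.085,.08)).items():
        p=proj(c,np.array(b)+yaw.apply(q)); print(name,((p-[290,40]+.5)*3.8-.5).round(0),p.round(1))
```

```text
ctr [0.5124 0.1421 0.103 ] w 0.0348 l 0.0283 yaw x -3.17 yaw y -3.08
ctr [0.5157 0.1868 0.073 ] w 0.0343 l 0.0515 yaw x -4.39 yaw y -3.14
ctr [0.5151 0.1695 0.08  ] w 0.122 l 0.167 yaw x -3.55 yaw y -2.18
padTL [ 64. 390.] [306.6 142.2]
padTR [253. 392.] [356.3 142.7]
padBL [ 60. 542.] [305.5 182.3]
opTL [61. 49.] [305.8  52.5]
opTR [263.  49.] [358.9  52.5]
deckBL [-143.  698.] [252.  223.4]
```

Run:
```python
from h import *
print(need([.5146,.1875,.16],-3.2))
```

```text
(array([ 0.87174429,  0.69771845, -1.44150034]), array([ 0.09593305, -0.53624657,  2.48519259]))
```

>>> drive_tool --series '[[[0,0.35,-0.7],[0.1,-0.5,1.5]],[[0.2,0.35,-0.7],[0,0,1]],[[0.3,0,0],[0,0,0]],[[0.3,0,0],[0,0,0]],[[0,0,0],[0,0,0]]]'

```text
time: 12.0
eef_pos: [0.5198, 0.1805, 0.1615]
tcp_rot: [-0.516, -0.482, 0.516, -0.484]
contact_force: [0.0, -0.3, -1.4]
opening: 0.34
```

>>> drive_tool --series '[[[0,0,0],[0,0,0]]]'

```text
time: 12.1
eef_pos: [0.5198, 0.1794, 0.1613]
tcp_rot: [-0.516, -0.482, 0.517, -0.483]
contact_force: [0.4, -0.3, -1.2]
opening: 0.344
```

Run:
```python
from h import *
print(need([.5146,.1875,.12],-3.2),st()['eef_pos'])
```

```text
(array([ 0.82603196, -0.11613603, -0.15715317]), array([-0.70427756,  0.12816019, -0.05260764])) [0.51982616 0.17935978 0.16132442]
```

>>> drive_tool --series '[[[0.2,-0.12,-0.16],[-0.7,0,0]],[[0.3,0,0],[0,0,0]],[[0.2,0,0],[0,0,0]],[[0,0,0],[0,0,0]],[[0,0,0],[0,0,0]]]'

```text
time: 12.6
eef_pos: [0.5142, 0.1865, 0.1244]
tcp_rot: [-0.514, -0.484, 0.514, -0.486]
contact_force: [0.1, -0.4, 0.3]
opening: 0.341
```

Run:
```python
from h import *
print(need([.5146,.1875,.11],-3.2),st()['eef_pos'])
snap('wrist','w9.png'); snap('scene','s9.png'); crop('s9.png',240,370,110,220,5,'s9a.png')
print(need([.5146,.1875,.11],-3.2),st()['eef_pos'])
```

```text
(array([ 0.28825955,  0.00699914, -0.02156145]), array([-0.10086721,  0.13364121, -0.11284186])) [0.51416211 0.18647904 0.12441473]
(array([ 0.29482087,  0.00434215, -0.02049676]), array([-0.10358379,  0.12597219, -0.13443515])) [0.5142915  0.1865237  0.12474271]
```

View pics/w9.png

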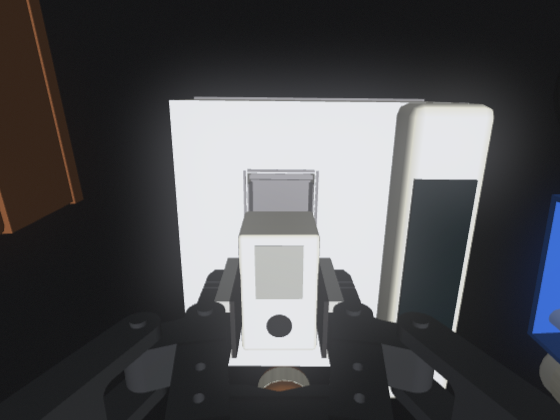

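View pics/s9a.png

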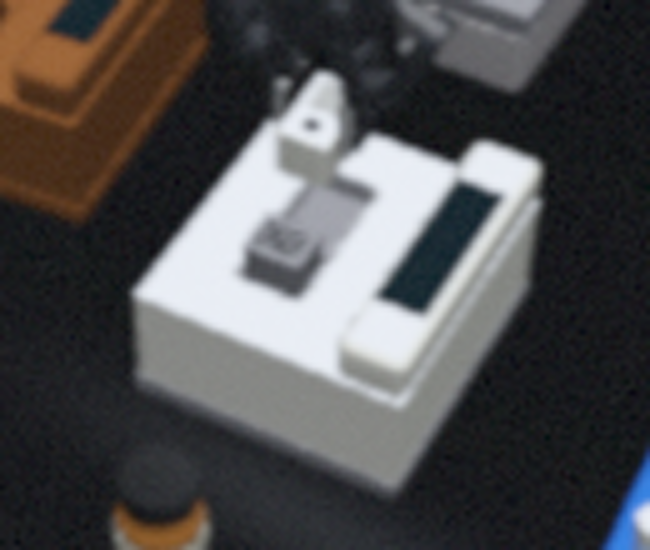

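Run:
```python
from h import *
crop('w9.png',230,330,160,250,6,'w9a.png')
c=load('w9.png'); yaw=R.from_euler('z',-3.2,degrees=True)
b=np.array([.5151,.1867,0])-yaw.apply([0,.0145,0])
for n,q in dict(opTL=(-.019,.046,.08),opTR=(.019,.046,.08),flTL=(-.0165,.0145+.0265,.073),flTR=(.0165,.0145+.0265,.073)).items():
    p=proj(c,b+yaw.apply(q)); print(n,((p-[230,160]+.5)*6-.5).round(0))
```

```text
opTL [100.  75.]
opTR [501.  73.]
flTL [133. 110.]
flTR [468. 109.]
```

View pics/w9a.png

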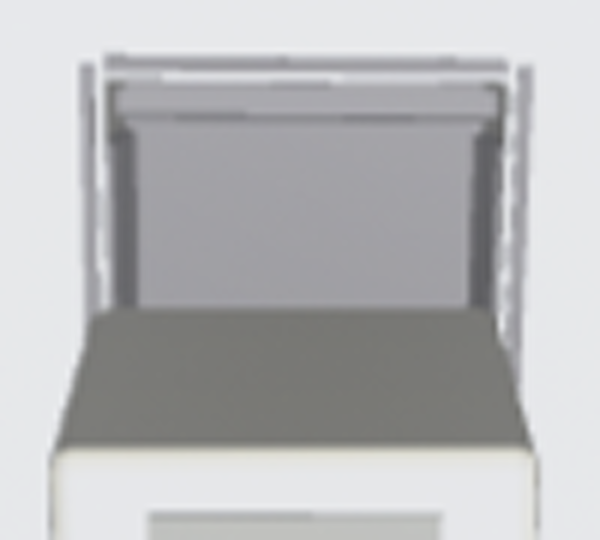

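Run:
```python
from h import *
print(need([.5151,.1868,.09],-3.2),st()['eef_pos'])
```

```text
(array([ 0.69487357,  0.01419292, -0.00797496]), array([-0.10358379,  0.12597219, -0.13443515])) [0.5142915  0.1865237  0.12474271]
```

>>> drive_tool --series '[[[0.2,0.015,0],[0,0,0]],[[0.2,0,0],[0,0,0]],[[0.15,0,0],[0,0,0]],[[0.05,0,0],[0,0,0]],[[0,0,0],[0,0,0]]]'

```text
time: 13.2
eef_pos: [0.5159, 0.1865, 0.0928]
tcp_rot: [0.515, 0.484, -0.514, 0.487]
contact_force: [-0.1, -0.1, -0.4]
opening: 0.344
```

Run:
```python
from h import *
print(need([.5151,.1868,.09],-3.2),st()['eef_pos'],st()['contact_force'])
snap('wrist','w10.png');crop('w10.png',220,340,150,260,5,'w10a.png')
```

```text
(array([ 0.05645308, -0.01610291, -0.00552497]), array([-0.10087599,  0.10909132, -0.22487805])) [0.51587714 0.18648385 0.09282631] [-0.14348341 -0.11304302 -0.44664162]
```

View pics/w10a.png

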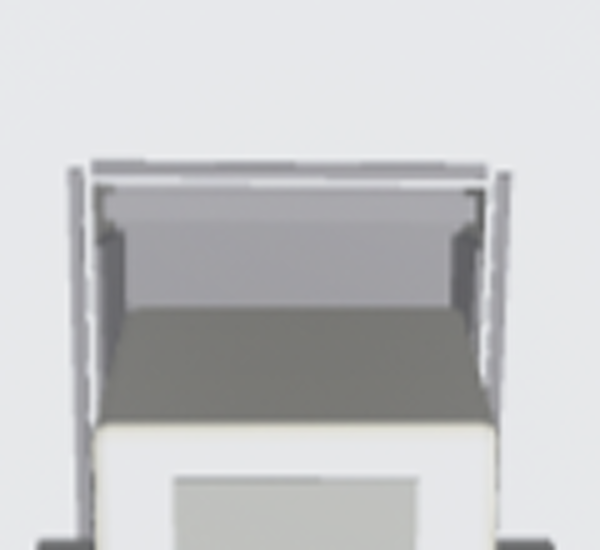

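>>> drive_tool --series '[[[0.1,-0.015,-0.005],[0,0,0]],[[0.1,0,0],[0,0,0]],[[0.06,0,0],[0,0,0]],[[0.03,0,0],[0,0,0]]]'

```text
time: 13.65
eef_pos: [0.5159, 0.1869, 0.0782]
tcp_rot: [0.515, 0.484, -0.513, 0.487]
contact_force: [0.7, -1.4, -0.6]
opening: 0.339
```

Run:
```python
from h import *
print(need([.5151,.1868,.0683],-3.2),st()['eef_pos'],st()['contact_force'])
snap('wrist','w11.png');crop('w11.png',220,340,150,260,5,'w11a.png')
```

```text
(array([ 0.19887973, -0.01648306,  0.00352772]), array([-0.09692601,  0.0831113 , -0.33968888])) [0.51587488 0.18694644 0.07824843] [ 0.66543523 -1.35408116 -0.64433723]
```

View pics/w11a.png

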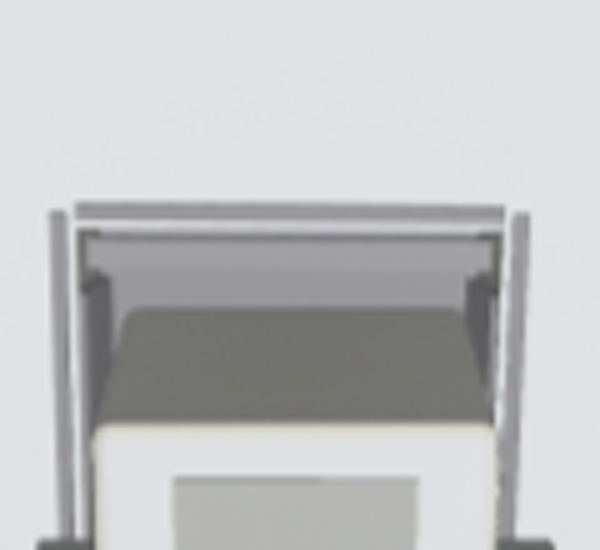

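>>> drive_tool --series '[[[0.05,-0.02,0],[0,0,-0.3]],[[0.05,-0.01,0],[0,0,0]],[[0.04,0,0],[0,0,0]]]'

```text
time: 14.0
eef_pos: [0.5146, 0.187, 0.071]
tcp_rot: [-0.514, -0.485, 0.514, -0.486]
contact_force: [0.2, -0.5, -0.4]
opening: 0.34
```

>>> drive_tool --series '[[[0.04,0,0],[0,0,0]]]'

```text
time: 14.1
eef_pos: [0.5146, 0.187, 0.0689]
tcp_rot: [-0.514, -0.485, 0.514, -0.486]
contact_force: [-0.3, -0.8, 0.4]
opening: 0.343
```

>>> drive_tool --series '[[[0.03,0,0],[0,0,0]]]'

```text
time: 14.2
eef_pos: [0.5146, 0.1871, 0.0678]
tcp_rot: [-0.514, -0.485, 0.514, -0.486]
contact_force: [-3.0, 0.1, 4.8]
opening: 0.337
```

Run:
```python
from h import *
print(need([.5151,.1868,.0683],-3.2),st()['eef_pos'],st()['contact_force'])
snap('wrist','w12.png');crop('w12.png',200,360,150,370,2.7,'w12a.png')
```

```text
(array([-0.01071209,  0.01032083,  0.00498013]), array([-0.09559319,  0.08136192, -0.03231661])) [0.51459939 0.18707748 0.06776375] [-2.95137965  0.11410078  4.84345784]
```

View pics/w12a.png

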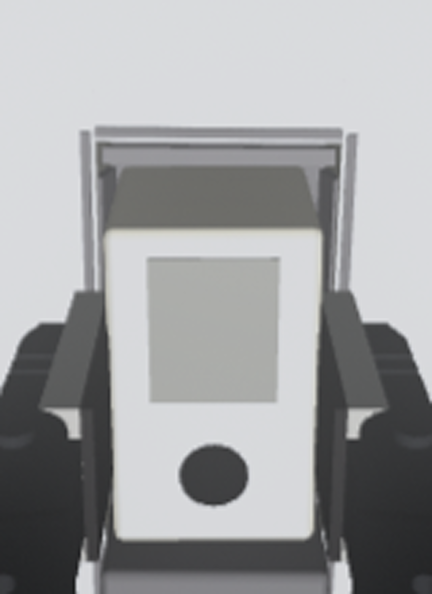

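>>> drive_tool --series '[[[0,0,0],[0,0,0]],[[0,0,0],[0,0,0]],[[0,0,0],[0,0,0]]]' --grip 0.2

```text
time: 14.55
eef_pos: [0.5152, 0.1872, 0.068]
tcp_rot: [0.515, 0.485, -0.514, 0.486]
contact_force: [0.5, 0.1, -0.0]
opening: 0.603
```

Run:
```python
from h import *
s=st();print(s['eef_pos'],s['contact_force'],s['opening'])
snap('wrist','w13.png');crop('w13.png',200,360,150,370,2.7,'w13a.png')
```

```text
[0.51519711 0.18716178 0.06795618] [ 0.47290058  0.09762503 -0.0382281 ] 0.6025905438497697
```

View pics/w13a.png

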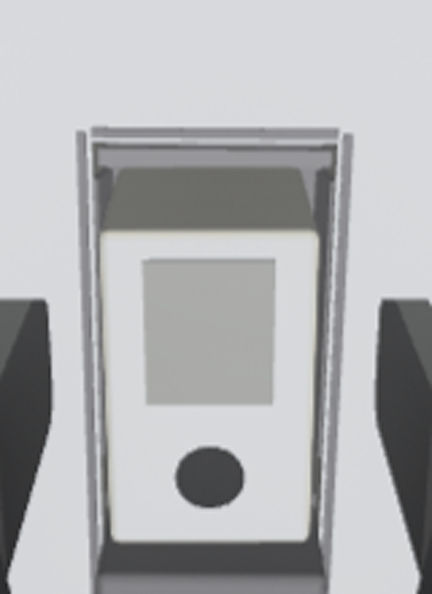

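>>> drive_tool --series '[[[-0.15,0,0],[0,0,0]],[[-0.4,0,0],[0,0,0]],[[-0.6,0,0],[0,0,0]],[[-0.6,0,0],[0,0,0]],[[0,0,0],[0,0,0]]]'

```text
time: 15.1
eef_pos: [0.5144, 0.1871, 0.1588]
tcp_rot: [-0.514, -0.485, 0.515, -0.486]
contact_force: [0.1, 0.6, 0.6]
opening: 0.606
```

>>> drive_tool --series '[[[0,0,0.3],[0,0,0]],[[0,0,0.3],[0,0,0]],[[0,0,0.3],[0,0,0]],[[0,0,0],[0,0,0]],[[0,0,0],[0,0,0]]]' --grip -1

```text
time: 15.6
eef_pos: [0.5091, 0.137, 0.1552]
tcp_rot: [-0.512, -0.486, 0.517, -0.484]
contact_force: [-0.2, -0.4, -0.9]
opening: -0.0
```

Run:
```python
from h import *
s=st();print(s['eef_pos'],s['contact_force'],s['opening'])
snap('wrist','w14.png');crop('w14.png',230,340,100,290,3.1,'w14a.png')
print(need([.5125,.1425,.11],-3.2))
```

```text
[0.50908195 0.13700138 0.15519082] [-0.15326755 -0.44218616 -0.94125136] -0.00041854607954295583
(array([ 0.90093359,  0.06884307, -0.11428995]), array([-0.14714442,  0.18147027,  0.33244399]))
```

View pics/w14.png

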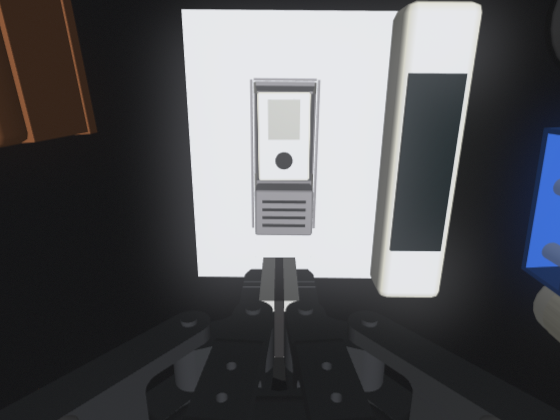

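View pics/w14a.png

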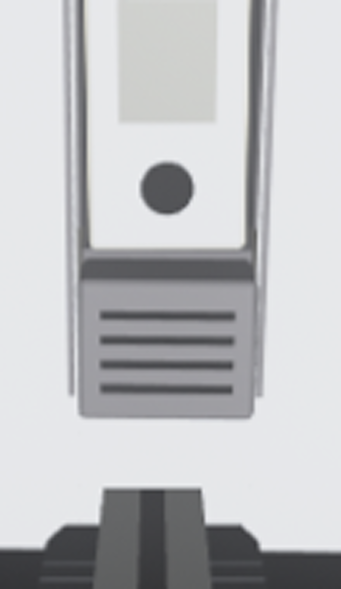

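Run:
```python
from h import *
crop('w14.png',245,325,75,190,5,'w14b.png')
frame(pts('w14.png',[(80,280),(253,280),(253,415),(80,415)],230,100,3.1,.103))
```

```text
ctr [0.5121 0.1421 0.103 ] w 0.034 l 0.0279 yaw x -3.32 yaw y -3.22
```

View pics/w14b.png

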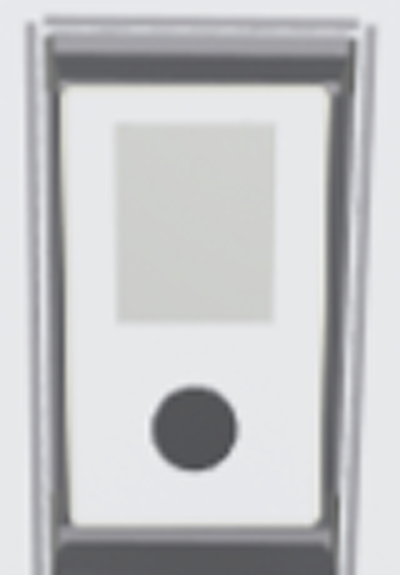

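Run:
```python
from h import *
frame(pts('w14.png',[(60,84),(330,84),(320,526),(70,526)],245,75,5,.103))
```

```text
ctr [0.5148 0.1872 0.103 ] w 0.0298 l 0.05 yaw x -3.39 yaw y -3.2
```

The cassette is seated flat and square: top at z 0.103, 29.8 × 50.0 mm, 45 mm from the pad. Next I'll press the reader's pad.

>>> drive_tool --series '[[[0.3,0.07,-0.11],[-0.1,0.2,0.3]],[[0.4,0,0],[0,0,0]],[[0.2,0,0],[0,0,0]],[[0,0,0],[0,0,0]]]'

```text
time: 16.05
eef_pos: [0.5126, 0.1432, 0.1077]
tcp_rot: [-0.514, -0.486, 0.514, -0.485]
contact_force: [1.1, 0.1, 0.1]
opening: 0.0
```

Run:
```python
from h import *
print(need([.5122,.1423,.095],-3.2),st()['eef_pos'],st()['contact_force'])
```

```text
(array([ 0.25407197, -0.00559617,  0.01889237]), array([-0.01269055, -0.04916361,  0.08580031])) [0.51255069 0.14321551 0.10770397] [1.13995959 0.05117161 0.10676504]
```

>>> drive_tool --series '[[[0.08,0,0.02],[0,0,0]],[[0.08,0,0],[0,0,0]],[[0.05,0,0],[0,0,0]],[[0,0,0],[0,0,0]]]'

```text
time: 16.45
eef_pos: [0.5134, 0.1426, 0.0979]
tcp_rot: [0.514, 0.486, -0.513, 0.486]
contact_force: [0.4, -0.4, -0.6]
opening: -0.001
```

>>> drive_tool --series '[[[0.05,0,0],[0,0,0]],[[0.05,0,0],[0,0,0]]]'

```text
time: 16.65
eef_pos: [0.5142, 0.1427, 0.0937]
tcp_rot: [0.515, 0.486, -0.513, 0.486]
contact_force: [-0.1, 0.3, 0.3]
opening: 0.0
```

>>> drive_tool --series '[[[0.05,0,0],[0,0,0]],[[0.05,0,0],[0,0,0]]]'

```text
time: 16.85
eef_pos: [0.5145, 0.1427, 0.0887]
tcp_rot: [0.515, 0.485, -0.512, 0.486]
contact_force: [-0.6, -0.4, 0.5]
opening: 0.0
```

>>> drive_tool --series '[[[0,-0.04,0],[0,0,-0.2]],[[0,0,0],[0,0,0]]]'

```text
time: 17.05
eef_pos: [0.512, 0.1428, 0.0881]
tcp_rot: [0.514, 0.487, -0.514, 0.485]
contact_force: [-0.9, -0.7, -0.6]
opening: -0.0
```

>>> drive_tool --series '[[[0.05,0,0],[0,0,0]]]'

```text
time: 17.15
eef_pos: [0.5123, 0.1428, 0.0862]
tcp_rot: [0.514, 0.486, -0.513, 0.485]
contact_force: [-0.7, -0.6, 5.0]
opening: -0.002
```

>>> drive_tool --series '[[[0.05,0,0],[0,0,0]]]'

```text
time: 17.25
eef_pos: [0.5124, 0.1428, 0.0845]
tcp_rot: [0.514, 0.487, -0.514, 0.485]
contact_force: [-3.9, -0.2, 6.0]
opening: -0.001
```

>>> drive_tool --series '[[[0.05,0,0],[0,0,0]]]'

```text
time: 17.35
eef_pos: [0.5124, 0.1428, 0.0827]
tcp_rot: [-0.513, -0.487, 0.514, -0.485]
contact_force: [-2.8, -0.9, 6.7]
opening: -0.003
```

>>> drive_tool --series '[[[0.05,0,0],[0,0,0]],[[0.05,0,0],[0,0,0]],[[0.05,0,0],[0,0,0]],[[0.05,0,0],[0,0,0]]]'

```text
time: 17.75
eef_pos: [0.5123, 0.1428, 0.0762]
tcp_rot: [-0.512, -0.487, 0.514, -0.485]
contact_force: [-4.3, -1.2, 7.2]
opening: 0.003
```

>>> drive_tool --series '[[[0.05,0,0],[0,0,0]],[[0.05,0,0],[0,0,0]],[[0.05,0,0],[0,0,0]],[[0.05,0,0],[0,0,0]]]'

```text
time: 18.15
eef_pos: [0.5123, 0.1428, 0.0702]
tcp_rot: [-0.511, -0.488, 0.515, -0.485]
contact_force: [-3.9, -0.5, 7.5]
opening: -0.001
```

>>> drive_tool --series '[[[0.05,0,0],[0,0,0]],[[0.05,0,0],[0,0,0]],[[0.05,0,0],[0,0,0]]]'

```text
time: 18.45
eef_pos: [0.5123, 0.1427, 0.066]
tcp_rot: [-0.51, -0.488, 0.516, -0.485]
contact_force: [-4.1, -1.4, 8.0]
opening: -0.001
```

Run:
```python
from h import *
print(need([.5122,.1427,.06],-3.2))
```

```text
(array([ 0.12089503, -0.00086561,  0.00047453]), array([0.15535605, 0.11193061, 0.53459439]))
```

>>> drive_tool --series '[[[0.05,0,0],[0,0,0.3]],[[0.05,0,0],[0,0,0.3]]]'

```text
time: 18.65
eef_pos: [0.5125, 0.1428, 0.0635]
tcp_rot: [-0.512, -0.486, 0.514, -0.487]
contact_force: [-3.6, -0.0, 8.6]
opening: 0.001
```

>>> drive_tool --series '[[[0.05,0,0],[0,0,0]]]'

```text
time: 18.75
eef_pos: [0.5125, 0.1427, 0.0623]
tcp_rot: [-0.512, -0.486, 0.514, -0.487]
contact_force: [-4.5, -0.1, 8.2]
opening: 0.002
```

>>> drive_tool --series '[[[0.05,0,0],[0,0,0]]]'

```text
time: 18.85
eef_pos: [0.5125, 0.1427, 0.0612]
tcp_rot: [-0.512, -0.486, 0.514, -0.487]
contact_force: [-4.5, -0.9, 8.5]
opening: 0.001
```

>>> drive_tool --series '[[[0.05,0,0],[0,0,0]]]'

```text
time: 18.95
eef_pos: [0.5125, 0.1427, 0.06]
tcp_rot: [-0.511, -0.487, 0.514, -0.487]
contact_force: [-4.6, -1.0, 8.9]
opening: 0.004
```

>>> drive_tool --series '[[[0.05,0,0],[0,0,0]]]'

```text
time: 19.05
eef_pos: [0.5124, 0.1427, 0.0589]
tcp_rot: [-0.511, -0.487, 0.515, -0.487]
contact_force: [-5.0, -0.3, 10.1]
opening: 0.002
```

>>> drive_tool --series '[[[0.05,0,0],[0,0,0]]]'

```text
time: 19.15
eef_pos: [0.5124, 0.1427, 0.0578]
tcp_rot: [-0.51, -0.487, 0.515, -0.487]
contact_force: [-4.8, -1.4, 8.3]
opening: -0.003
```

>>> drive_tool --series '[[[0.05,0,0],[0,0,0]]]'

```text
time: 19.25
eef_pos: [0.5124, 0.1427, 0.0568]
tcp_rot: [-0.51, -0.487, 0.515, -0.487]
contact_force: [-4.3, -0.6, 9.2]
opening: -0.0
```

>>> drive_tool --series '[[[0.05,0,0],[0,0,0]]]'

```text
time: 19.35
eef_pos: [0.5124, 0.1427, 0.056]
tcp_rot: [-0.51, -0.488, 0.516, -0.486]
contact_force: [-6.4, -0.9, 14.4]
opening: 0.002
```

>>> drive_tool --series '[[[0.05,0,0],[0,0,0]]]'

```text
time: 19.45
eef_pos: [0.5124, 0.1427, 0.0558]
tcp_rot: [-0.509, -0.488, 0.516, -0.486]
contact_force: [-8.1, -1.4, 16.5]
opening: 0.004
```

>>> drive_tool --series '[[[0.05,0,0],[0,0,0]]]'

```text
time: 19.55
eef_pos: [0.5124, 0.1427, 0.0558]
tcp_rot: [-0.508, -0.489, 0.517, -0.486]
contact_force: [-8.6, -1.0, 16.2]
opening: -0.0
```

>>> drive_tool --series '[[[-0.03,0,0],[0,0,0]],[[-0.1,0,0],[0,0,0]],[[-0.15,0,0],[0,0,0]],[[-0.2,0,0],[0,0,0]],[[-0.3,0,0],[0,0,0]]]'

```text
time: 20.05
eef_pos: [0.5116, 0.1428, 0.0962]
tcp_rot: [-0.507, -0.489, 0.518, -0.485]
contact_force: [0.1, -0.1, -0.3]
opening: -0.002
```

>>> drive_tool --series '[[[-0.6,0,0],[0,0,0]],[[-0.8,0,0],[0,0,0]],[[-0.4,0,0],[0,0,0]],[[0,0,0],[0,0,0]],[[0,0,0],[0,0,0]]]'

```text
time: 20.55
eef_pos: [0.5135, 0.1435, 0.192]
tcp_rot: [-0.508, -0.489, 0.517, -0.486]
contact_force: [-0.3, -0.2, 0.1]
opening: 0.002
```

Run:
```python
from h import *
print(st()['eef_pos'],st()['contact_force'])
snap('wrist','w15.png');snap('scene','s15.png');crop('s15.png',150,350,120,370,2.4,'s15a.png')
crop('w15.png',230,340,100,290,3.1,'w15a.png')
```

```text
[0.51346354 0.14346747 0.19204952] [-0.30980821 -0.23738295  0.06555727]
```

View pics/w15.png

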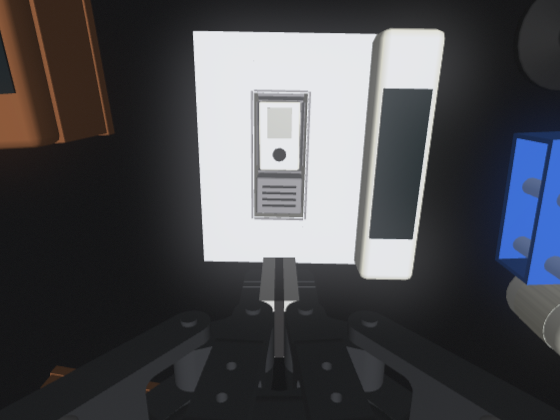

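View pics/s15a.png

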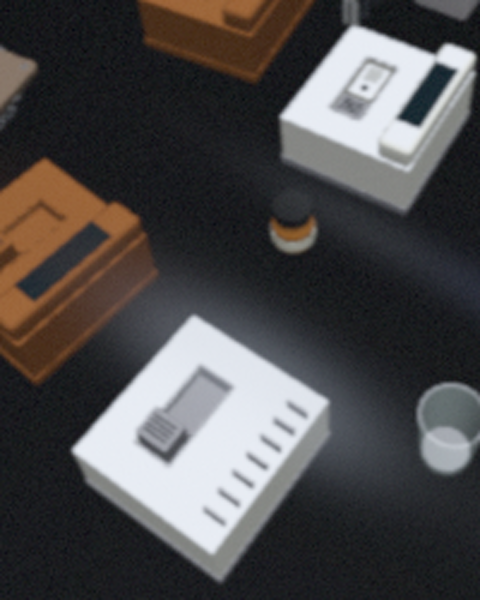

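Run:
```python
from h import *
crop('w15.png',245,320,85,225,4.2,'w15b.png')
```

```text
(no output)
```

View pics/w15b.png

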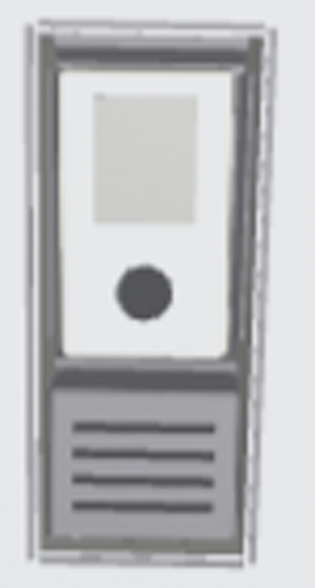

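Run:
```python
from h import *
for z in (.076,.080):
    frame(pts('w15.png',[(58,70),(234,70),(227,357),(63,357)],245,85,4.2,z))
    frame(pts('w15.png',[(50,392),(241,390),(241,542),(48,540)],245,85,4.2,z))
s=st();print(s['dq'].round(4),s['contact_force'])
ctrl.sign_off()
```

```text
ctr [0.5149 0.187  0.076 ] w 0.0301 l 0.0502 yaw x -2.88 yaw y -3.13
ctr [0.5124 0.1411 0.076 ] w 0.0358 l 0.029 yaw x -2.78 yaw y -3.29
ctr [0.5149 0.1875 0.08  ] w 0.0297 l 0.0495 yaw x -2.88 yaw y -3.13
ctr [0.5125 0.1423 0.08  ] w 0.0353 l 0.0286 yaw x -2.78 yaw y -3.29
[-0.001   0.0112  0.0132 -0.0003  0.0048  0.0002] [-0.56957009 -0.68075127  0.63154424]
the job is handed in; nothing more can be done
```

The cassette is locked down in the reader's bay, the incubator's bay stands up empty, and I handed the job in at about 20.6 s of the 58 s allowed. I released the incubator with one press to its stop, lifted the cassette out and seated it in the reader. I then pressed the reader's pad to its stop and backed the arm off.

**Final checks:** the last pictures show the reader's carriage locked, with the cassette top within a few mm of deck level. The cassette is square (about 30 × 50 mm as measured) and 45–46 mm from the pad's middle, against 44.5 mm nominal and 1.5 mm of play. The arm touches nothing, and I saw no bystander disturbed.

**Tight margin:** the largest end-of-step reading was about 18.4 N total, at the reader's stop. That is higher than I wanted and close to the 20 N limit. Force is only reported at the end of each call, so I can't rule out a brief higher peak.

**Disagreement with the description:** the fingertips stand well behind the reported TCP (by about 12–27 mm, from contacts and images) instead of 11 mm ahead of it. I worked from the images and the felt contacts instead.

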